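Unlatch the tea caddy and hold its sprung lid open

TASK

Flip the catch on the right-hand side of the green tin tea caddy outwards by at least half a right angle while the lid is still shut, then raise the lid by its pull bar until it stands 60 degrees open (give or take 5). A spring would snap the lid shut, so finish with the gripper still holding it there, motionless, and leave the catch flipped out and everything else on the sill where it stands.

Things in the scene. Friction and masses are not known exactly. Their poses are not given: they have to be found in the camera images.
- caddy: green tin tea caddy with brass bands, fixed to the sill; box 120 mm deep (its x) x 140 mm wide (its y) x 98 mm high, plus the lid. Origin: centre of its underside, on the sill; its z is up, its +x points to the lid's hinge side (away from the robot), its -y to the side with the catch (the right as the robot sees it). Turned by up to 20 degrees either way.
- lid (a joint): opening angle of the lid in rad, 0 shut, grows as the front edge (-x side of the caddy) rises; stop at 1.6. The hinge line is parallel to the caddy's y. A light spring and its weight pull it shut from any angle: about 2 N at the pull bar is needed to hold it, 3 N at most. The shut lid's top is 106 mm above the sill at its brass panel, and it overhangs the box by 6 mm at the sides.
- lid_hinge (a point): middle of the lid's hinge line, 60 mm behind the caddy's centre (its +x), 100 mm above the sill
- lid_bar (a point): middle of the pull bar: a round steel bar, 10 mm thick and 72 mm long, parallel to the caddy's y, carried at its two ends by thin rods in front of the lid's front edge. With the lid shut it lies 112 mm in front of the caddy's centre and 101 mm above the sill, 172 mm from the hinge line, with a gap of 39 mm between bar and lid edge and 47 mm between bar and box. Being round, it can turn between the fingers while it swings up with the lid.
- catch (a joint): angle of the brass catch in rad, 0 latched (upright, its hook over the lid's edge: the lid cannot open), grows as its top swings outwards (to the caddy's -y) and down; stop at 1.9. It stays where it is left (stiff hinge, about 0.5 N at the top). The lid is free once it has swung some 0.2.
- catch_hinge (a point): middle of the catch's hinge line (parallel to the caddy's x), 70 mm from the caddy's centre to its -y, 60 mm above the sill
- catch_tab (a point): middle of the top of the catch's red thumb tab. The catch is a plate 30 mm wide (along the caddy's x) and 6 mm thick; latched, it stands upright 8 to 14 mm outside the caddy's wall, and its top is 82 mm above its hinge, 142 mm above the sill. Its red end (top 10 mm) is 34 mm wide and 10 mm thick. Its hook reaches inwards over the lid, its top 112 mm above the sill; above the hook some 30 mm of the plate stands free and can be pushed outwards from over the lid, or pinched.
- timer: faded blue egg timer, 66 mm across, 70 mm high, loose; origin at the centre of its underside; leave alone
- jar: squat hexagonal glass jar with a steel cap, 80 mm across, 76 mm high, loose; origin at the centre of its underside; leave alone
- cup_a: white bone-china egg cup with a blue ring round its foot, 50 mm across, 62 mm high, loose; origin at the centre of its underside; leave alone
- cup_b: second egg cup, the same; leave alone
- topper: brass egg topper: bell 42 mm across, upright stem with a ball, 83 mm high, lever grip to its +x side; loose; origin at the centre of its underside; leave alone
- spoon: teaspoon, 140 mm long, lying behind the caddy, loose; leave alone
Mind the look-alikes: they are no part of the job. Leave any purple look-alike of the caddy alone.

How it is judged:
On the way:
1. the catch is flipped outwards by at least 40 degrees while the lid is still shut (value of joint catch above 0.7 rad and value of joint lid below 0.06 rad), for 0.2 s.
At the end, for the whole second after the job is handed in: the lid stands still at 60 degrees open, within 6 degrees, held by the gripper's fingers (contact force over 0.5 N); the catch is still out by at least 40 degrees; the timer, jar, egg cups, topper and spoon are within 30 mm of where they began (value of joint lid between 0.942 and 1.152 rad and velocity of joint lid between -0.1 and 0.1 rad/s and contact force between lid and the fingers above 0.5 N and value of joint catch above 0.7 rad and distance of each of timer, jar, cup_a, cup_b, topper, spoon from where it was at the start of the episode below 0.03 m); the arm keeps its last pose, push and grip.
It fails at once if an egg cup, the jar, the timer or the topper is knocked over (angle between any of timer, jar, cup_a, cup_b, topper's own z axis and vertical above 0.5 rad).
It fails at once if something else on the sill is pushed more than 30 mm (distance of any of timer, jar, cup_a, cup_b, topper, spoon from where it was at the start of the episode above 0.03 m).
It also fails if it takes over 50 s, if anything falls off the work surface, if the arm or the gripper's body presses on something with over 40 N, if the wrist force passes 120 N, or if a joint passes its speed limit or range.

ROBOT

A 6-joint arm with a two-finger parallel gripper is mounted at the origin on the work surface. World frame = base frame: x ahead of the robot, y to its left, z up, the work surface at z = 0. Lengths are in m, angles in rad, forces in N, time in s.
With the tool pointing down it reaches from about 0.425 to 0.95 m from the base axis. Payload 3.5 kg.
Tool frame: the origin (TCP) lies between the finger pads; the fingertips stand 19 mm ahead of it and the grasp point (between the pads) is the TCP (ctrl.nose_length is the distance from the TCP to the fingertips, in m); z points along the fingers, y is the line along which they close (so a half turn about z gives the same grasp; the last joint's range is limited). The gripper opens to 85 mm and grips with 20 to 120 N. Pads are 22 mm wide; open, the fingers measure 114 mm over their backs; the gripper's body (76 mm by 85 mm) begins 54 mm behind the grasp point. The pads swing forward as they close: fully open they stand 13 mm farther back than shut.
Start: joints at [-1.47, 0.286, 1.577, -0, 1.279, -0.15], TCP at [0.168, -0.654, 0.25] pointing down, gripper open.
Joint ranges: [-2.77, 2.77], [-0.9, 2.22], [0.21, 2.48], [-1.53, 4.67], [0.24, 2.81], [-2.84, 2.84]. Speed limits (rad/s): [2.79, 2.79, 3.14, 3.14, 3.14, 3.14].

INTERFACE

Orientations are given as a unit quaternion [x, y, z, w].
In Python, from plant import ctrl gives the robot as it stands.
- The arm moves only by the tool apply_moves, never from a script. Its argument "series" is a list of rows, each a list of 6 numbers: the shift along the world's x, y, z scaled (see below), then the turn, a rotation vector about the world's x, y, z scaled (see below). A call has 1 to 20 rows; each row is the pose to reach, as a shift and turn from the pose commanded when the call began; what a row does not reach only later rows make up. The controller multiplies each number of a shift by 0.8 m and each number of a turn by 45 degrees. A row lasts 1/8 s, in which the tool goes at most 62.5 mm and 10.7 degrees, less where a joint would pass 70% of its speed; a pose out of reach is approached as far as the arm can. A call with a number of a shift or a turn outside -1 to 1 is refused whole. A call with a gripper value outside its range is refused whole. "jaw" is the opening, from 0 (shut) to 1 (fully open), set as the call begins (left out, the last holds). The fingers move at their own pace and stop on an object; "squeeze" is the grip in N (left out, the last holds). Time passes only in rows, so rows that repeat a pose let the fingers close. It gives the time, the measured TCP pose, the force, the opening and the grip force at its end, in the units of the state.
- ctrl.get_state(): the state, without advancing time (a new reading comes with each control period).
- ctrl.read_camera(name): name is "side" or "top" or "wrist"; returns the picture (480x640x3 uint8, red, green, blue); there is no depth.
- ctrl.get_calibration(name): a dict with "fx", "fy", "cx", "cy" (pixels), "xyz" and "orientation" of the camera in the world; the wrist camera has in their place "hand_eye" (4x4, takes a point from camera to tool coordinates, whose origin is the TCP and whose axes are the flange's). Camera axes: x right, y up, looking along -z (the intrinsics and any distortion apply to the point x, -y, -z); pixel columns grow to the right and rows downward; lengths in m; the calibration is good to about 2 mm. A picture is of the moment at which its call begins: read the wrist's pose just before it. get_calibration takes no time and is no camera call.
- ctrl.sign_off(): hands the job in; it is judged then, once.
Trained networks look in the newest picture that a camera, given by its name, has taken for a name from the list of things; names that differ only in an ending like _2 or _b are one class to them, and where a whole thing is asked for, a point or a joint stands for the part that bears it (a point fixed in the world has none). Each returns a list of dicts, best first, with "p" (0 to 1); they miss things now and then, are a little off and sometimes report something else, mostly with a low value. They report only what shows in the picture. A call takes as long as a camera call. They do not tell look-alikes from the thing itself.
- ctrl.boxes_of(thing, camera): "xy" ([column, row] as shares, 0 to 1, of the picture: columns of its width, rows of its height, amid what is visible of it).
- ctrl.silhouettes(thing, camera): "pixels" (480x640 bool, what is visible of it) and "xy" ([column, row] as shares, 0 to 1, of the picture: columns of its width, rows of its height, amid what is visible of it).
The state is a dict: "time": time; "qpos": joint angles; "dq": joint speeds; "joint_efforts": joint torques, N m; "eef_pos": TCP position; "tcp_rot": TCP orientation; "contact_force": force on the tool from outside, world axes, zero at the start; "wrist_torque": the same for the moment, N m; "opening": opening from 0.0 (shut) to 1.0 (fully open); "finger_force": force on a finger pad.
Only numpy, scipy, OpenCV 4.12 (cv2) and the standard library are available. Lean on these libraries where they do the work, as an engineer would, in place of code of your own. Each camera call takes 0.05 s, during which the arm holds its last target. There are 200 camera calls.

## Working session

There is one attempt and no reset: what is moved stays moved. The work goes in short steps, Python scripts to look and compute and a tool call to move; the robot and the scene stay as the last step left them, time stands still between calls to the robot, and variables do not carry over. Pictures are saved under pics/ and viewed, at most 10 in all, crops included, and the job is handed in when it is done.

Besides the shell and the picture viewer there is one more tool, called as a command line: name --pt "numbers of a row" for each row, then --argument value for the rest. apply_moves: Moves the arm, as the interface text tells. Shifts and turns lie within -1 to 1; 1 stands for 0.8 m of shift or 45 degrees of turn. Its arguments: {"type":"object","properties":{"series":{"type":"array"},"jaw":{"type":"number"},"squeeze":{"type":"number"}},"required":["series"]}

```bash
mkdir -p pics
python3 - <<'E'
from plant import ctrl
import cv2,numpy as np
for n in("side","top"):
    im=ctrl.read_camera(n); cv2.imwrite(f"pics/{n}0.png",im[:,:,::-1])
    print(n,ctrl.get_calibration(n))
    for t in("caddy","lid_bar","catch_tab"):
        print(t,[(np.round(np.array(d["xy"])*[640,480],1),round(d["p"],2)) for d in ctrl.boxes_of(t,n)])
print(ctrl.get_calibration("wrist")); print(ctrl.get_state())
E
```

```text
side {'fx': 446.5469587307399, 'fy': 446.5469587307399, 'cx': 319.1181455238644, 'cy': 240.2505092631298, 'xyz': array([0.33864995, 0.49791417, 0.77647586]), 'orientation': array([-0.07479977,  0.32515592,  0.91556904, -0.22452607])}
caddy [(array([449.4, 192.1]), 0.97), (array([268.3, 436.3]), 0.97), (array([430.1, 287.9]), 0.9), (array([331.6, 219.5]), 0.75), (array([151.4, 335.9]), 0.75)]
lid_bar [(array([270.4, 439.4]), 0.71), (array([454.1, 182.8]), 0.68), (array([145.3, 325.7]), 0.62), (array([438.1, 281.3]), 0.6), (array([334.3, 213.1]), 0.59), (array([342.8, 143.4]), 0.44)]
catch_tab [(array([261.1, 390.4]), 0.92), (array([149.4, 278.7]), 0.85), (array([333.2, 173.5]), 0.57), (array([439.7, 235.7]), 0.5), (array([457.2, 151.7]), 0.48)]
top {'fx': 546.3655770435603, 'fy': 546.3655770435603, 'cx': 323.75017856212236, 'cy': 230.59139599670584, 'xyz': array([0.34073601, 0.03480041, 1.20513884]), 'orientation': array([ 0.07757451, -0.07283381, -0.69772037,  0.7084234 ])}
caddy [(array([386. , 224.3]), 0.94), (array([479.1, 319.4]), 0.88), (array([205.6, 153.3]), 0.77), (array([159
[... 866 characters left out ...]
])}
{'time': 0.4, 'qpos': array([-1.46998149e+00,  2.86416901e-01,  1.57688059e+00, -2.17681661e-05,
        1.27860330e+00, -1.50031570e-01]), 'dq': array([-0.00077262, -0.00172689, -0.00305393,  0.00012435,  0.00070585,
       -0.00059822]), 'joint_efforts': array([-4.63090655e-04, -4.05292404e+01, -2.92353344e+01, -1.36909030e-04,
        2.06025521e-03, -1.41478797e-06]), 'eef_pos': array([ 0.16754551, -0.65378463,  0.25014893]), 'tcp_rot': array([ 9.92144412e-01,  1.25097733e-01, -6.62818682e-06, -1.54275792e-04]), 'contact_force': array([0.38967799, 0.25655473, 0.03561403]), 'wrist_torque': array([0.0649417 , 0.03249793, 0.0052425 ]), 'finger_force': 0.0, 'opening': 0.9966684115544575}
```

View pics/side0.png

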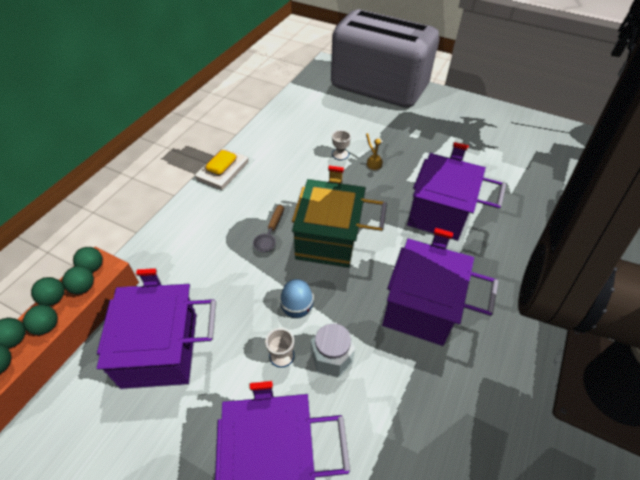

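View pics/top0.png

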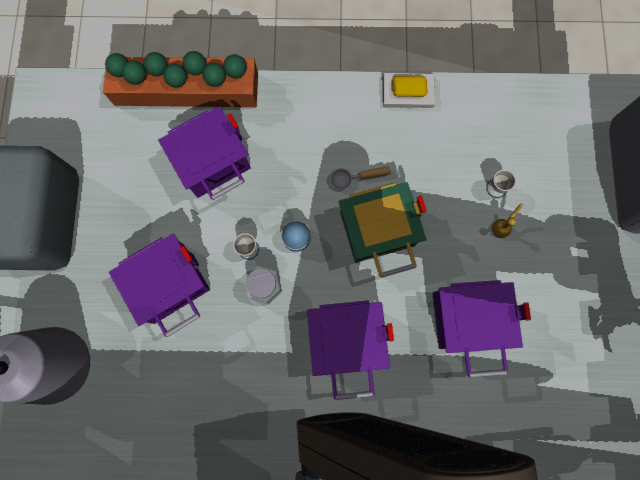

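Top view: green caddy at about (383,221), its bar near (396,271), its tab at (421,205). Side view: tab at (336,169), bar at about (380,215). The purple ones are decoys. I'll fit the pose from these.

```bash
cat > h.py <<'E'
from plant import ctrl
import cv2,numpy as np
from scipy.spatial.transform import Rotation as R
from scipy.optimize import least_squares
def cam(n):
    c=ctrl.get_calibration(n)
    if n=="wrist":
        s=ctrl.get_state(); H=np.array(c["hand_eye"]); T=np.eye(4)
        T[:3,:3]=R.from_quat(s["tcp_rot"]).as_matrix(); T[:3,3]=s["eef_pos"]; T=T@H
        return c,T[:3,:3],T[:3,3]
    return c,R.from_quat(c["orientation"]).as_matrix(),np.array(c["xyz"])
def proj(C,P):
    c,M,t=C; q=(np.atleast_2d(P)-t)@M
    return np.c_[c["cx"]+c["fx"]*q[:,0]/-q[:,2],c["cy"]+c["fy"]*q[:,1]/q[:,2]]
def caddy(p,L):
    c,s=np.cos(p[2]),np.sin(p[2]); L=np.atleast_2d(L)
    return np.c_[p[0]+c*L[:,0]-s*L[:,1],p[1]+s*L[:,0]+c*L[:,1],L[:,2]]
E
python3 - <<'E'
from h import *
obs={}
for n,(u,v) in {"top":(421,205),"side":(336,169)}.items():
    im=cv2.imread(f"pics/{n}0.png").astype(int); b,g,r=im[...,0],im[...,1],im[...,2]
    red=(r>130)&(g<70)&(b<70); red[:v-15]=0;red[v+16:]=0;red[:,:u-15]=0;red[:,u+16:]=0
    ys,xs=np.nonzero(red); obs[n,"tab"]=(xs.mean(),ys.mean()); print(n,len(xs),obs[n,"tab"])
    pu,pv={"top":(383,220),"side":(330,207)}[n]
    br=(r>110)&(g>70)&(b<80)&(r>g+20); k,l,st,ce=cv2.connectedComponentsWithStats(br.astype(np.uint8))
    i=l[pv,pu]; obs[n,"panel"]=ce[i]; print(st[i],ce[i])
obs["top","bar"]=(396.5,271)
L={"tab":(0,-.081,.138),"panel":(0,0,.106),"bar":(-.112,0,.105)}
C={n:cam(n) for n in("top","side")}
f=lambda p:np.concatenate([(proj(C[n],caddy(p,L[k]))[0]-o) for (n,k),o in obs.items()])
r=least_squares(f,[.4,-.05,0],loss="soft_l1"); print(r.x,np.degrees(r.x[2]),np.round(f(r.x),1))
ims=[]
for n,(u,v) in {"top":(386,225),"side":(336,210)}.items():
    im=cv2.imread(f"pics/{n}0.png"); im=cv2.resize(im[v-75:v+75,u-50:u+50],None,fx=4,fy=4,interpolation=2)
    P=[(sx*.06-0,sy*.076,.10) for sx in(-1,1) for sy in(-1,1)]+[(-.112,.036,.101),(-.112,-.036,.101),(0,-.081,.142)]
    for q in proj(C[n],caddy(r.x,P)): cv2.circle(im,tuple(int(a) for a in (q-[u-50,v-75])*4),4,(255,255,0),1)
    ims.append(im)
cv2.imwrite("pics/fit.png",np.hstack(ims))
E
```

```text
top 69 (np.float64(421.60869565217394), np.float64(203.52173913043478))
[     0      0    640    480 304489] [319.91296894 240.72172065]
side 41 (np.float64(335.6585365853659), np.float64(168.1951219512195))
[ 305  188   49   40 1477] [329.71090047 207.16655383]
[ 0.60404846 -0.07299326  0.30004544] 17.191337569732784 [ -1.2   1.1  60.7 -21.4   0.2   1.4  -0.5   0.4   0.7   0.1]
```

View pics/fit.png

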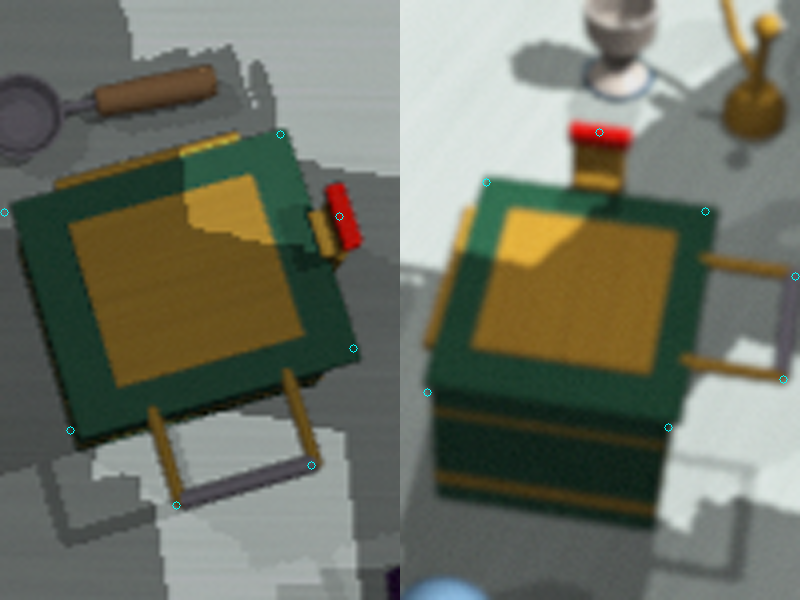

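apply_moves --pt "0.05 0.06 0 0 0 0.23" --pt "0.1 0.12 0 0 0 0.46" --pt "0.15 0.18 0 0 0 0.689" --pt "0.19 0.23 0 0 0 0.689" --pt "0.19 0.23 0 0 0 0.689" --jaw 0 --squeeze 30

```text
time: 1.02
eef_pos: [0.3215, -0.4673, 0.2506]
tcp_rot: [0.922, 0.388, 0.0, 0.0]
contact_force: [-0.1, -0.3, -0.8]
opening: 0.001
finger_force: 0.0
```

apply_moves --pt "0.05 0.06 0 0 0 0.23" --pt "0.1 0.12 0 0 0 0.46" --pt "0.15 0.18 0 0 0 0.689" --pt "0.19 0.23 0 0 0 0.689" --pt "0.19 0.23 0 0 0 0.689"

```text
time: 1.65
eef_pos: [0.4729, -0.2844, 0.2505]
tcp_rot: [0.785, 0.62, 0.0, 0.0]
contact_force: [-0.4, 0.2, 0.7]
opening: 0.0
finger_force: 0.0
```

apply_moves --pt "0.05 0.06 0 0 0 0.23" --pt "0.1 0.12 0 0 0 0.46" --pt "0.15 0.18 0 0 0 0.689" --pt "0.176 0.23 0 0 0 0.689" --pt "0.176 0.23 0 0 0 0.689" --pt "0.176 0.23 0 0 0 0.689"

```text
time: 2.4
eef_pos: [0.6121, -0.1037, 0.2501]
tcp_rot: [0.593, 0.805, -0.0, 0.0]
contact_force: [0.1, 0.5, 0.5]
opening: -0.002
finger_force: 0.0
```

Run:
```python
from h import *
p=[0.604,-0.073,.300]
s=ctrl.get_state(); C=cam("wrist"); im=ctrl.read_camera("wrist")[:,:,::-1].copy()
print(s["time"],s["eef_pos"],np.degrees(R.from_quat(s["tcp_rot"]).as_matrix()[:,1]),s["qpos"],s["opening"],ctrl.nose_length,s["contact_force"])
P=[(-.068,-.076,.1),(-.068,.076,.1),(.06,-.076,.1),(.06,.076,.1),(-.112,.036,.101),(-.112,-.036,.101),(0,-.081,.142),(-.017,-.081,.142),(.017,-.081,.142)]
q=proj(C,caddy(p,P)); print(np.round(q))
for a in q: cv2.circle(im,tuple(int(v) for v in a),4,(255,255,0),1)
tip=s["eef_pos"]+[0,0,-ctrl.nose_length]
for a in proj(C,tip): cv2.circle(im,tuple(int(v) for v in a),5,(255,0,255),2)
cv2.imwrite("pics/w1.png",im)
```

```text
2.4 [ 0.61206041 -0.10366499  0.25009254] [ 5.47023046e+01  1.70429512e+01 -4.51672592e-02] [-3.30686076e-01  1.69069737e-01  1.71604783e+00 -9.91947309e-04
  1.25676097e+00 -6.32406386e-01] -0.0019711623763093594 0.019 [0.07889058 0.50610228 0.45584204]
[[235. 277.]
 [220.  72.]
 [393. 277.]
 [409.  73.]
 [162. 133.]
 [175. 230.]
 [320. 308.]
 [295. 308.]
 [344. 309.]]
```

View pics/w1.png

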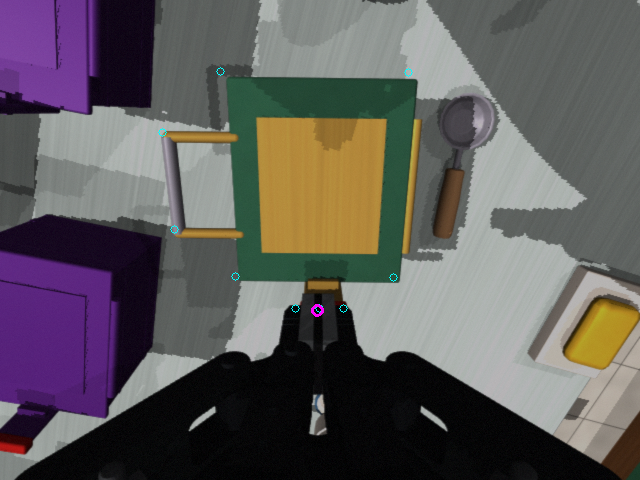

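The wrist view confirms the fit to about 3 mm: bar at (172,185), hook at (323,285), and the closed fingertips at (318,310) over the lid in line with the catch. Next I lower them just inside the catch.

apply_moves --pt "0.005 -0.015 -0.05 0 0 0" --pt "0.005 -0.015 -0.1 0 0 0" --pt "0.005 -0.015 -0.12 0 0 0" --pt "0.005 -0.015 -0.135 0 0 0" --pt "0.005 -0.015 -0.135 0 0 0"

```text
time: 3.08
eef_pos: [0.6164, -0.1143, 0.1425]
tcp_rot: [0.592, 0.806, -0.0, 0.0]
contact_force: [-0.3, 0.1, 0.5]
opening: -0.001
finger_force: 0.0
```

apply_moves --pt "0.0037 -0.012 0 0 0 0" --pt "0.0074 -0.024 0 0 0 0" --pt "0.011 -0.036 0 0 0 0" --pt "0.0148 -0.048 0 0 0 0" --pt "0.0185 -0.06 0 0 0 0" --pt "0.022 -0.072 0 0 0 0" --pt "0.025 -0.081 -0.007 0 0 0" --pt "0.028 -0.09 -0.015 0 0 0" --pt "0.03 -0.098 -0.024 0 0 0" --pt "0.0325 -0.105 -0.034 0 0 0" --pt "0.0325 -0.105 -0.044 0 0 0" --pt "0.0325 -0.105 -0.054 0 0 0" --pt "0.0325 -0.105 -0.054 0 0 0" --pt "0.0325 -0.105 -0.054 0 0 0"

```text
time: 4.82
eef_pos: [0.6424, -0.1977, 0.0992]
tcp_rot: [0.592, 0.806, 0.0, 0.0]
contact_force: [-0.0, -0.2, 0.1]
opening: 0.001
finger_force: 0.0
```

apply_moves --pt "0 0 0.07 0 0 0" --pt "0 0 0.14 0 0 0" --pt "0 0 0.19 0 0 0" --pt "-0.07 0.045 0.19 0 0 0" --pt "-0.14 0.09 0.19 0 0 0" --pt "-0.179 0.1125 0.19 0 0 0" --pt "-0.179 0.1125 0.19 0 0 0" --pt "-0.179 0.1125 0.19 0 0 0" --jaw 0.5

```text
time: 5.82
eef_pos: [0.5, -0.1082, 0.2522]
tcp_rot: [0.592, 0.806, 0.0, 0.001]
contact_force: [0.2, 0.1, 0.5]
opening: 0.495
finger_force: 0.0
```

Run:
```python
from h import *
p=[0.604,-0.073,.300]
s=ctrl.get_state(); C=cam("wrist"); im=ctrl.read_camera("wrist")[:,:,::-1].copy()
print(s["time"],s["eef_pos"],s["opening"])
P=[(-.112,.036,.101),(-.112,-.036,.101),(-.068,-.076,.106),(-.068,.076,.106)]
for a in proj(C,caddy(p,P)): cv2.circle(im,tuple(int(v) for v in a),4,(255,255,0),1)
b=ctrl.read_camera("side")[:,:,::-1]
cv2.imwrite("pics/w2.png",np.hstack([cv2.resize(im,(480,360)),cv2.resize(b[120:280,260:400],(315,360))]))
```

```text
5.825 [ 0.4999645  -0.10823183  0.25221578] 0.49540134491334825
```

View pics/w2.png

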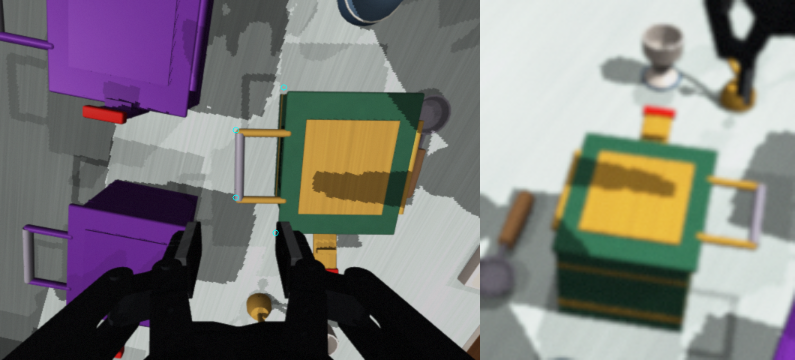

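Run:
```python
from h import *
p=[0.604,-0.073,.300]
im=ctrl.read_camera("side")[:,:,::-1].astype(int)
b,g,r=im[...,0],im[...,1],im[...,2]; red=(r>130)&(g<70)&(b<70); red[:150]=0;red[200:]=0;red[:,:310]=0;red[:,370:]=0
ys,xs=np.nonzero(red); print(len(xs),xs.mean(),ys.mean())
for a in np.radians([0,30,45,55,65,75,85]):
    o=np.sin(a)*.077+.011*np.cos(a); h=.077*np.cos(a)-.011*np.sin(a)
    print(round(np.degrees(a)),proj(cam("side"),caddy(p,(0.0,-.070-o,.06+h))))
```

```text
24 339.125 169.375
0 [[335.88220749 169.95012695]]
30 [[338.20080506 164.11159089]]
45 [[338.88096998 164.87431123]]
55 [[339.13208103 166.65389632]]
65 [[339.21943073 169.34817865]]
75 [[339.14663941 172.84817545]]
85 [[338.92113079 177.03229524]]
```

Catch stands at about 65° out, lid shut. Now straddle the bar and grip it.

apply_moves --pt "0 0 -0.05 0 0 0" --pt "0 0 -0.1 0 0 0" --pt "0 0 -0.13 0 0 0" --pt "0 0 -0.15 0 0 0" --pt "0 0 -0.17 0 0 0" --pt "0 0 -0.19 0 0 0" --pt "0 0 -0.19 0 0 0" --jaw 0.43

```text
time: 6.85
eef_pos: [0.4984, -0.1076, 0.0978]
tcp_rot: [0.592, 0.806, -0.0, -0.001]
contact_force: [-0.3, -0.9, 0.5]
opening: 0.43
finger_force: 0.0
```

apply_moves --pt "0 0 0 0 0 0" --pt "0 0 0 0 0 0" --pt "0 0 0 0 0 0" --pt "0 0 0 0 0 0" --pt "0 0 0 0 0 0" --pt "0 0 0 0 0 0" --jaw 0 --squeeze 40

```text
time: 7.6
eef_pos: [0.501, -0.1078, 0.1004]
tcp_rot: [0.593, 0.806, 0.001, 0.002]
contact_force: [5.3, 2.3, -0.9]
opening: 0.098
finger_force: 38.9
```

apply_moves --pt "0.0003 0 0.009 0 0 0" --pt "0.001 0 0.019 0 0 0" --pt "0.002 0.0005 0.028 0 0 0" --pt "0.003 0.001 0.037 0 0 0" --pt "0.005 0.0015 0.047 0 0 0" --pt "0.007 0.002 0.056 0 0 0" --pt "0.0124 0.004 0.0735 0 0 0" --pt "0.019 0.006 0.091 0 0 0" --pt "0.0275 0.0085 0.1075 0 0 0" --pt "0.0275 0.0085 0.1075 0 0 0"

```text
time: 8.85
eef_pos: [0.5235, -0.1008, 0.1861]
tcp_rot: [0.592, 0.806, 0.002, 0.003]
contact_force: [9.0, 0.4, -7.7]
opening: 0.098
finger_force: 39.1
```

apply_moves --pt "0.011 0.0035 0.0155 0 0 0" --pt "0.022 0.007 0.0305 0 0 0" --pt "0.0345 0.0105 0.0445 0 0 0" --pt "0.0475 0.015 0.0575 0 0 0" --pt "0.062 0.019 0.0685 0 0 0" --pt "0.077 0.024 0.0785 0 0 0" --pt "0.077 0.024 0.0785 0 0 0" --pt "0.077 0.024 0.0785 0 0 0" --pt "0.077 0.024 0.0785 0 0 0"

```text
time: 9.98
eef_pos: [0.5825, -0.0831, 0.2497]
tcp_rot: [0.592, 0.806, -0.002, 0.001]
contact_force: [-1.7, -5.8, 2.2]
opening: 0.099
finger_force: 40.0
```

Run:
```python
from h import *
p=[0.604,-0.073,.300]
s=ctrl.get_state(); e=s["eef_pos"]; print(s["time"],e,s["contact_force"],s["opening"],s["finger_force"])
for q in (p,[.606,-.073,.3]):
    h=caddy(q,(.06,0,.1))[0]; d=h-e; hx=d[0]*np.cos(.3)+d[1]*np.sin(.3); print(np.degrees(np.arctan2(-d[2],hx)),np.hypot(d[2],hx))
im=[ctrl.read_camera(n)[:,:,::-1].copy() for n in("wrist","side")]
C=cam("wrist"); 
for D,I in((C,im[0]),(cam("side"),im[1])):
  for t,col in((50,(0,0,255)),(60,(255,255,0)),(70,(255,0,255))):
    t=np.radians(t)
    for y in(-.076,.076):
        a=proj(D,caddy(p,(.06-.128*np.cos(t),y,.1+.128*np.sin(t))))[0]; cv2.circle(I,tuple(int(v) for v in a),3,col,1)
cv2.imwrite("pics/w3.png",np.hstack([cv2.resize(im[0],(480,360)),cv2.resize(im[1][120:280,260:400],(315,360))]))
```

```text
9.975 [ 0.58247124 -0.08306684  0.24965143] [-1.65332645 -5.81786744  2.23915886] 0.09887467163809345 39.98343050479889
60.82777765638385 0.1713909096136819
60.273091694194974 0.17233031681813035
```

View pics/w3.png

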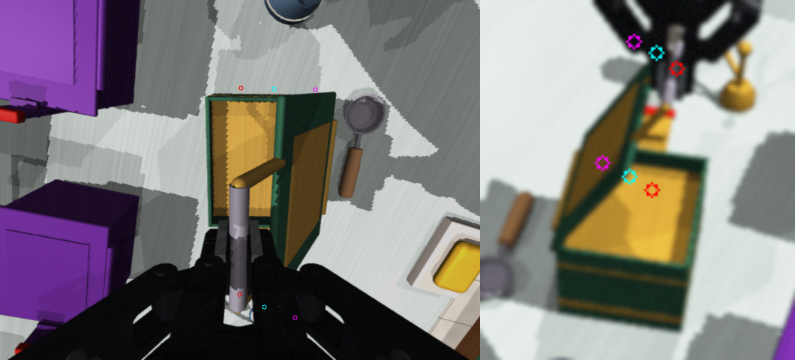

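The side view shows the lid front edge on the 60° marks near (645,70)–(630,178), and the red tab still out at (660,112). After a short settle I'll hand in.

apply_moves --pt "0 0 0 0 0 0" --pt "0 0 0 0 0 0" --pt "0 0 0 0 0 0" --pt "0 0 0 0 0 0"

```text
time: 10.58
eef_pos: [0.5824, -0.0831, 0.2497]
tcp_rot: [0.592, 0.806, -0.001, 0.001]
contact_force: [-2.5, -5.9, 2.6]
opening: 0.097
finger_force: 40.0
```

```bash
python3 -c "
from plant import ctrl
s=ctrl.get_state();print(s['eef_pos'],s['finger_force'],s['dq']);print(ctrl.sign_off())"
```

```text
[ 0.5824355  -0.08306596  0.24965076] 39.97504234313965 [-0.00088764  0.00055702  0.00060154 -0.00058312  0.0008913   0.00103449]
the job is handed in; nothing more can be done
None
```

I flipped the catch out to about 65° with the lid shut, then raised the lid by its bar to about 60°; the gripper was holding it still when I handed in (10.6 s, no verdict returned), and I saw nothing else on the sill disturbed.

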